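# Twist the filter pot home and swing the fume hood over it

### The arm

A 6-joint arm with a two-finger parallel gripper is mounted at the origin on the work surface. World frame = base frame: x ahead of the robot, y to its left, z up, the work surface at z = 0. Lengths are in mm, angles in rad, forces in N, time in s.
With the tool pointing down it reaches from about 400 to 925 mm from the base axis. Payload 12.5 kg.
Tool frame: the origin (TCP) lies on the centre line of the jaws, within the pads' length; the fingertips stand 8 mm ahead of it and the grasp point (between the pads) lies 11 mm behind it; z points along the fingers, x is the direction in which the jaws open and shut, and the axes are right-handed (so a half turn about z gives the same grasp; the last joint's range is limited). The gripper opens to 95 mm and grips with 3 to 60 N. Pads are 20 mm wide; open, the fingers measure 119 mm over their backs; the gripper's body (75 mm by 180 mm) begins 59 mm behind the grasp point.
Start: joints at [1.124, 0.491, 1.559, -0, 1.092, -0.106], TCP at [208.885, 589.08, 196.161] pointing down, gripper open.
Joint ranges: [-3.1, 3.1], [-0.84, 2.19], [0.05, 2.79], [-1.13, 4.28], [0.06, 2.93], [-2.69, 2.69]. Speed limits (rad/s): [2.22, 2.22, 2.79, 3.14, 3.14, 3.14].

### API

Orientations are given as [roll, pitch, yaw] about the fixed x, y, z axes, in that order (R = Rz(yaw) Ry(pitch) Rx(roll)).
In Python, from cell import env gives the robot as it stands. The module is installed in compiled form; this text tells all that it offers.
- The arm moves only by the tool send_rows, never from a script. Its argument "moves" is a list that holds one entry, the list of rows, each a list of 6 numbers: the shift along the tool's x, y, z as a fraction of full scale, then the turn, a rotation vector about the tool's x, y, z as a fraction of full scale. A call has 1 to 12 rows; each row is the pose to reach, as a shift and turn from the pose commanded when the call began, along the tool's axes at that moment; what a row does not reach only later rows make up. Full scale, the value 1, is 0.3 m for a shift and 90 degrees for a turn. A row lasts 1/12 s, in which the tool goes at most 41.7 mm and 7.16 degrees, less where a joint would pass 70% of its speed; a pose out of reach is approached as far as the arm can. A call with a number of a shift or a turn outside -1 to 1 is refused whole. A call with a gripper value outside its range is refused whole. "grip" is the gripper's target within -1 to 1 (shut at 1, half-way at 0, fully open at -1), set as the call begins (left out, the last holds). The fingers move at their own pace and stop on an object; the grip force is fixed at half the most. Time passes only in rows, so rows that repeat a pose let the fingers close. It gives the time, the measured TCP pose, the force and the opening at its end, in the units of the state.
- env.state(): the state, without advancing time (a new reading comes with each control period).
- env.read_camera(name): name is "side" or "top"; returns a dict with "image" (384x512x3 uint8, red, green, blue), "mtx" (3x3 intrinsics, pixels), "T" (4x4, takes a point from camera to world coordinates). Camera axes: x right, y up, looking along -z (the intrinsics and any distortion apply to the point x, -y, -z); pixel columns grow to the right and rows downward; lengths in mm; the calibration is good to about 2 mm. A picture is of the moment at which its call begins. There is no depth.
- env.job_done(): hands the job in, once; it reports no verdict.
Trained networks look in the newest picture that a camera, given by its name, has taken for a name from the list of things; names that differ only in an ending like _2 or _b are one class to them, and where a whole thing is asked for, a point or a joint stands for the part that bears it (a point fixed in the world has none). Each returns a list of dicts, best first, with "confidence" (0 to 1); they miss things now and then, are a little off and sometimes report something else, mostly with a low value. They report only what shows in the picture. A call takes as long as a camera call.
- env.look_for(camera, thing): "xy" ([column, row] in pixels, amid what is visible of it).
- env.outline_of(camera, thing): "region" (384x512 bool, what is visible of it) and "xy" ([column, row] in pixels, amid what is visible of it).
The state is a dict: "t": time; "joints": joint angles; "qvel": joint speeds; "tau": joint torques, N m; "eef_pos": TCP position; "tcp_rot": TCP orientation; "ft_force": force on the tool from outside, world axes, zero at the start; "moment": the same for the moment, N m; "opening": opening from 0.0 (shut) to 1.0 (fully open).
Only numpy, scipy, OpenCV 4.12 (cv2) and the standard library are available. Lean on these libraries where they do the work, as an engineer would, in place of code of your own. Each camera call takes 0.05 s, during which the arm holds its last target. There are 200 camera calls.

### The job

The steel filter pot is standing only loosely started in the fume extractor's socket. Turn it by its cross rod clockwise (seen from above) so that the pot works down its ramps until it bottoms out and the sprung pawl has dropped behind the rod, then swing the suction hood fully round to its stop so that it covers the pot. Leave the other things on the bench where they are.

Things in the scene. Friction and masses are not known exactly. Their poses are not given: they have to be found in the camera images.
- socket: Fixed collar, 112 mm across, on a 132 mm round foot. Origin: on the bore's axis, on the bench; z up. Bore 87 mm wide, floor 16 mm above the bench. Three sprung pads in the bore rub on the pot, so it sinks only while it is turned. The pot turns clockwise (seen from above) from rod about along the socket's y axis to rod along its x axis, where there are end stops. Highest part 116 mm.
- pot: Loose steel pot, about 0.8 kg, 84 mm across, with a 68 mm wide cap up to 98 mm above its underside. Origin: centre of underside, z up. A round cross rod, 16 mm thick and 200 mm long, lies along its x axis, centre line 68 mm above the underside. Starts 32 mm above the bench, yaw 1.48 to 1.80 rad more than the socket's; home: 16 mm above the bench, the same yaw as the socket.
- rod_end_a (a point): Tip of the cross rod on the pot's +x side, 100 mm from the pot's axis. Starts on the socket's +y side, ends on its +x side under the pawl and a lip. The outer 33 mm of each rod arm stay clear of the collar at all angles, with nothing but the foot below. Up to 10 N sideways near the tip turns the pot; it sinks by its own weight as it turns.
- rod_end_b (a point): Tip of the cross rod on the pot's -x side, 100 mm from the pot's axis. Starts on the socket's -y side, ends on its -x side.
- low_flat (a point): Low flat of the rim on the socket's +x side, 74 mm above the bench, 50 mm from the axis; its twin is opposite. From each a ramp climbs evenly, from 24 to 84 degrees counter-clockwise of it, to a high flat at 92 mm where the rod rests at first. A fixed lip (underside 96 mm above the bench) and an end stop stand over each low flat, so the pot cannot be pressed or dropped straight home.
- pawl (a joint): Sprung steel strip, 38 mm long, over the low flat on the socket's +x side, 50 to 61 mm from the axis (its pin reaches 67 mm). Radians: 0 dropped, its tip just behind a rod that is home and blocking its way back; positive while a rod passing under it lifts it; then it drops by itself.
- hood (a joint): Swing arm of the suction hood. Radians: 0 closed at its stop, hood centred over the pot; grows as it opens, counter-clockwise seen from above; starts 1.4 to 1.9. It stays where it is left; about 1 N at the stub pipe moves it. It clears a pot that is home by 7 mm but runs into one that is not.
- hood_stub (a point): Centre of the top end of the upright aluminium stub pipe, 30 mm across, on the black round hood (100 mm across); 204 mm above the bench, 164 mm from the pivot. The hood's top is 141 mm, its underside 121 mm above the bench. Push the pipe sideways to swing the hood.
- hood_pivot (a point): On the vertical hinge axis of the hood's arm, 121 mm above the bench, on top of a steel post 26 mm thick; in the socket's frame at x +101 mm, y -129 mm. A level arm, 26 mm wide, runs from here to the hood.
- spool: Bystander, leave alone: empty grey wire spool, 60 mm across, 46 mm high; origin at its underside's centre.
- flux_bottle: Bystander, leave alone: white bottle, 44 mm across, 100 mm high; origin at its underside's centre.
- grease_jar: Bystander, leave alone: white jar, 64 mm across, 55 mm high; origin at its underside's centre.
- driver: Bystander, leave alone: screwdriver with a black handle, 190 mm, lying; origin at its underside's centre.
- parts_bin: Bystander, leave alone: black divided bin, 120 x 160 x 45 mm; origin at its underside's centre.
- gauge_block: Bystander, leave alone: aluminium block, 100 x 60 x 30 mm; origin at its underside's centre.
- brush: Bystander, leave alone: brush, 170 mm, lying; origin at its underside's centre.

How it is judged (in metres and radians):
On the way:
1. the pot is turned and sunk home with the pawl dropped behind its rod, before the hood closes (z of pot in the frame of socket below 0.0195 m and angle between the x axis of pot and the x axis of socket, either way round below 0.17 rad and value of joint pawl below 0.07 rad and value of joint hood above 0.3 rad), for 0.2 s.
At the end, for the whole second after the job is handed in: The pot stands upright on the socket's floor (within 3.5 mm of full depth, 6 mm of the axis and 0.06 rad of upright), its rod within 0.17 rad of the socket's x axis with the pawl dropped behind it (pawl below 0.07 rad), at rest, and the hood is within 0.08 rad of its closed stop (z of pot in the frame of socket below 0.0195 m and horizontal distance between pot and socket below 0.006 m and angle between pot's own z axis and vertical below 0.06 rad and angle between the x axis of pot and the x axis of socket, either way round below 0.17 rad and value of joint pawl below 0.07 rad and value of joint hood below 0.08 rad and linear speed of pot below 0.02 m/s); the robot touches nothing.
It fails at once if a bystander on the bench is shifted by more than 30 mm (distance of any of spool, flux_bottle, grease_jar, driver, parts_bin, gauge_block, brush from where it was at the start of the episode above 0.03 m).
It also fails if it takes over 58 s, if anything falls off the work surface, if the arm or the gripper's body presses on something with over 40 N, if the wrist force passes 120 N, or if a joint passes its speed limit or range.

## Working session

There is one attempt and no reset: what is moved stays moved. The work goes in short steps, Python scripts to look and compute and a tool call to move; the robot and the scene stay as the last step left them, time stands still between calls to the robot, and variables do not carry over. Pictures are saved under pics/ and viewed, about 8 in all and at most 12, crops included, and the job is handed in when it is done.

Besides the shell and the picture viewer there is one more tool, called after "Emit:" as name([rows], argument=value, ...), one row to a line, values as JSON. send_rows: Moves the arm, as the interface text tells. Its arguments: {"type":"object","properties":{"moves":{"type":"array","items":{"type":"array","items":{"type":"array","items":{"type":"number"}}}},"grip":{"type":"number"}},"required":["moves"]}

```bash
mkdir -p pics; cat > h.py <<'E'
import numpy as np, cv2
from cell import env
def ray(c,uv):
    K=c["mtx"];T=np.array(c["T"])
    p=np.linalg.inv(K)@[uv[0],uv[1],1]
    d=T[:3,:3]@np.array([p[0],-p[1],-p[2]]); return T[:3,3],d
def atz(c,uv,z):
    o,d=ray(c,uv); return (o+d*(z-o[2])/d[2])
def proj(c,P):
    T=np.array(c["T"]);q=T[:3,:3].T@(np.array(P)-T[:3,3]); p=c["mtx"]@[q[0],-q[1],-q[2]]; return p[:2]/p[2]
def save(c,n,crop=None,s=1.5):
    im=c["image"][:,:,::-1]
    if crop: x0,y0,x1,y1=crop; im=im[y0:y1,x0:x1]
    cv2.imwrite("pics/"+n,cv2.resize(im,None,fx=s,fy=s,interpolation=cv2.INTER_CUBIC))
E
python3 - <<'E'
from h import *
print(env.state())
for n in ("top","side"):
    c=env.read_camera(n); save(c,n+"0.png"); print(n,c.keys(),np.round(c["T"],2).tolist(),c["mtx"].tolist())
    for t in ("socket","pot","rod_end_a","pawl","hood","hood_stub","hood_pivot","spool","flux_bottle","grease_jar","driver","parts_bin","gauge_block","brush"):
        print(t,[(np.round(r["xy"],1).tolist(),round(r["confidence"],2)) for r in env.look_for(n,t)][:3])
E
```

```text
{'t': 0.0, 'joints': array([ 1.12438683e+00,  4.91582464e-01,  1.55943658e+00, -1.43113776e-05,
        1.09169845e+00, -1.05625227e-01]), 'qvel': array([-0.00224609,  0.0007479 , -0.00112251, -0.00119609,  0.00038121,
        0.00081515]), 'tau': array([-1.85058496e-03, -6.12650657e+01, -2.58173651e+01,  6.91240747e-02,
        4.84603329e-02, -6.66644519e-05]), 'eef_pos': array([208.77644588, 588.82516163, 195.55196213]), 'tcp_rot': array([-3.14148668e+00,  1.11990879e-03,  1.23001872e+00]), 'ft_force': array([ 0.10792949,  0.83370744, -0.48341969]), 'moment': array([0.01819187, 0.00075861, 0.02006712]), 'opening': 1.001904709712356}
top dict_keys(['image', 'mtx', 'T']) [[0.03, 0.99, -0.13, 416.56], [-1.0, 0.02, -0.03, -54.36], [-0.03, 0.13, 0.99, 1467.86], [0.0, 0.0, 0.0, 1.0]] [[495.11025406622076, 0.0, 256.0857124985145], [0.0, 495.11025406622076, 192.01007459947624], [0.0, 0.0, 1.0]]
socket [([272.3, 196.0], 0.93), ([237.8, 209.0], 0.31)]
pot [([237.0, 209.6], 0.69), ([315.3, 206.3], 0.69)]
rod_end_a [([235.2, 211.0], 0.7), ([273.8, 192.7], 0.52), ([316.6, 202.8], 0.48)]
pawl [
[... 462 characters left out ...]
, -0.49, -55.92], [-0.57, 0.45, -0.69, -931.81], [0.02, 0.85, 0.53, 825.15], [0.0, 0.0, 0.0, 1.0]] [[391.0528359652979, 0.0, 254.76380447986062], [0.0, 391.0528359652979, 186.35790805412222], [0.0, 0.0, 1.0]]
socket [([248.2, 208.9], 0.77)]
pot [([231.5, 188.8], 0.57)]
rod_end_a [([230.0, 188.3], 0.76)]
pawl [([160.6, 179.9], 0.23)]
hood [([277.1, 208.6], 0.93)]
hood_stub [([276.4, 212.7], 0.64)]
hood_pivot [([275.1, 209.4], 0.86), ([250.0, 208.4], 0.57), ([160.9, 182.0], 0.19)]
spool []
flux_bottle [([248.0, 208.5], 0.25)]
grease_jar [([160.5, 177.2], 0.72)]
driver [([251.2, 265.5], 0.56)]
parts_bin [([328.7, 221.6], 0.56)]
gauge_block [([250.1, 168.9], 0.72)]
brush [([354.5, 279.7], 0.74)]
```

```bash
python3 - <<'E'
import cv2
for n,(x0,y0,x1,y1) in (("top",(110,90,430,320)),("side",(130,120,390,310))):
    im=cv2.imread(f"pics/{n}0.png"); s=1.5
    im=im[int(y0*s):int(y1*s),int(x0*s):int(x1*s)]
    cv2.imwrite(f"pics/{n}0c.png",cv2.resize(im,None,fx=780/im.shape[1],fy=780/im.shape[1],interpolation=cv2.INTER_CUBIC)); print(780/im.shape[1]*1.5)
E
```

```text
2.4375
3.0
```

View pics/top0c.png

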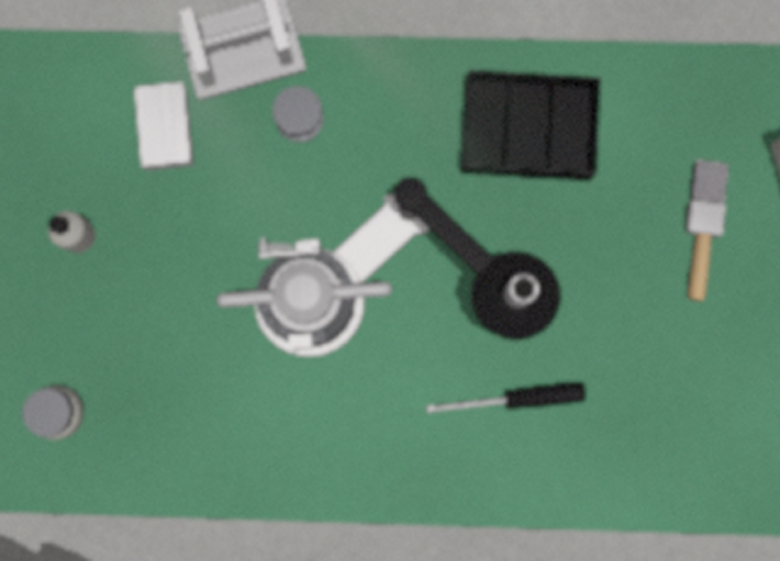

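View pics/side0c.png

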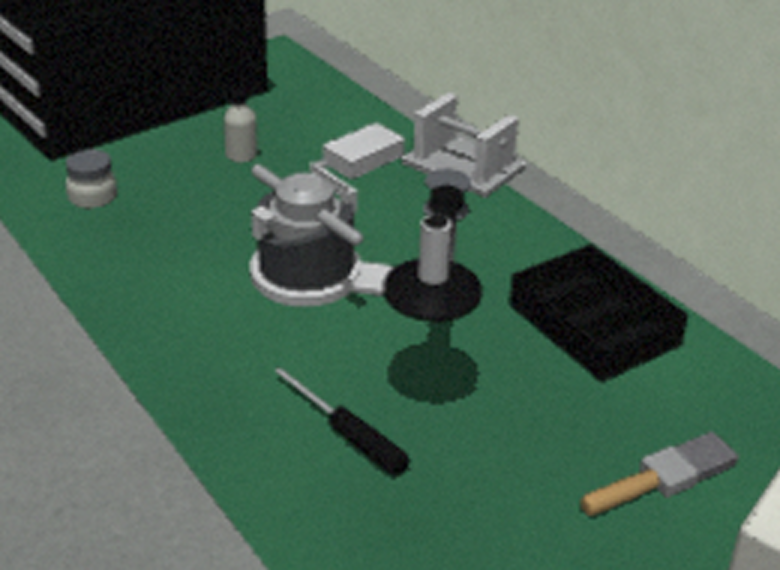

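The top crop shows the pot cap at about (303,292), rod ends at (220,299) and (390,288), the pivot at (410,195) and the stub top at (523,288). The pawl is on the upper (+x world) side of the collar. The side view agrees: the left of the socket is free, and the hood stands on its right.

```bash
python3 - <<'E'
from h import *
c=env.read_camera("top"); s=env.read_camera("side")
f=lambda x,y:(110+x/2.4375,90+y/2.4375)
g=lambda x,y:(130+x/3,120+y/3)
P={}
for n,xy,z in (("cap",(303,292),130),("a",(220,299.5),100),("b",(389,288.5),100),("piv",(410,193),135),("stub",(523,288),204)):
    P[n]=atz(c,f(*xy),z); print("top",n,P[n].round(1))
for n,xy,z in (("cap",(303,187),130),("a",(258,173),100),("b",(354,236),100),("stub",(434,222),204)):
    print("side",n,atz(s,g(*xy),z).round(1))
d=(P["piv"]-P["cap"])[:2]; print("dist",np.hypot(*d),np.hypot(101,129)); sy=np.arctan2(d[1],d[0])-np.arctan2(-129,101)
r=(P["a"]-P["b"])[:2]; ry=np.arctan2(r[1],r[0]); print("socket yaw",sy,"rod yaw",ry,ry-sy,"len",np.hypot(*r))
h=(P["stub"]-P["piv"])[:2]; w=-d; print("hood ang",np.hypot(*h),(np.arctan2(h[1],h[0])-np.arctan2(w[1],w[0])))
E
```

```text
top cap [541.3  42.5 130. ]
top a [533.1 139.1 100. ]
top b [550.6 -53.2 100. ]
top piv [655.1 -74.1 135. ]
top stub [ 544.5 -193.7  204. ]
side cap [531.5  26.8 130. ]
side a [528.6 124.3 100. ]
side b [549.7 -49.4 100. ]
side stub [ 540.9 -198.   204. ]
dist 162.92282824231157 163.835283135227
socket yaw 0.10922449363395603 rod yaw 1.6615214663187197 1.5522969726847635 len 193.1059152398966
hood ang 162.87972003871667 -4.661702668256471
```

```bash
cat >> h.py <<'E'
from scipy.spatial.transform import Rotation as Ro
C=np.array([541.5,43.0]); SY=0.109
def rel(p,yaw,base=None):
    st=env.state()
    p0,R0=base or (st["eef_pos"],Ro.from_euler("xyz",st["tcp_rot"]))
    Rt=Ro.from_euler("xyz",[np.pi,0,yaw])
    return np.r_[R0.inv().apply(np.array(p)-p0)/300,(R0.inv()*Rt).as_rotvec()/(np.pi/2)].round(4).tolist()
def at(th,d,R=88,z=76):
    u=np.array([np.cos(th),np.sin(th)]);n=np.array([-u[1],u[0]])
    return np.r_[C+R*u+d*n,z],th-np.pi/2
E
python3 - <<'E'
from h import *
p,y=at(1.66,40); print(p,y); print(rel([350,360,196],0.6)); 
b=(np.array([350,360,196]),Ro.from_euler("xyz",[np.pi,0,0.6]))
print(rel(np.r_[p[:2],170],y,b))
E
```

```text
[493.81952371 127.08669444  76.        ] 0.08920367320510336
[-0.5625, 0.6985, 0.0004, -0.0, -0.0, 0.4011]
[-0.0427, 0.9115, 0.0867, -0.0, -0.0, 0.3252]
```

Emit:
send_rows([
  [[-0.56,0.7,0,0,0,0.4],[-0.56,0.7,0,0,0,0.4],[-0.56,0.7,0,0,0,0.4],[-0.56,0.7,0,0,0,0.4],[-0.56,0.7,0,0,0,0.4],[-0.56,0.7,0,0,0,0.4],[-0.56,0.7,0,0,0,0.4],[-0.56,0.7,0,0,0,0.4]],
], grip=1)

```text
t: 2.27
eef_pos: [352.4, 357.8, 196.4]
tcp_rot: [3.141, -0.0, 0.598]
ft_force: [-0.2, 0.0, -0.3]
opening: 0.498
```

Emit:
send_rows([
  [[-0.04,0.91,0.09,0,0,0.325],[-0.04,0.91,0.09,0,0,0.325],[-0.04,0.91,0.09,0,0,0.325],[-0.04,0.91,0.09,0,0,0.325],[-0.04,0.91,0.09,0,0,0.325],[-0.04,0.91,0.09,0,0,0.325],[-0.04,0.91,0.09,0,0,0.325],[-0.04,0.91,0.09,0,0,0.325],[-0.04,0.91,0.09,0,0,0.325],[-0.04,0.91,0.09,0,0,0.325]],
])

```text
t: 3.1
eef_pos: [495.0, 129.4, 169.1]
tcp_rot: [-3.141, 0.0, 0.091]
ft_force: [-0.4, 1.1, -0.6]
opening: 0.004
```

```bash
python3 - <<'E'
from h import *
st=env.state(); print(st["t"],st["eef_pos"],st["tcp_rot"],st["joints"].round(2),st["ft_force"])
p,y=at(1.66,40); print(rel(p,y))
s=env.read_camera("side"); save(s,"s1.png",(130,60,390,250),3)
E
```

```text
3.1 [494.95580215 129.42594686 169.12531811] [-3.14131540e+00  2.20934169e-04  9.13202796e-02] [0.13 0.36 1.87 0.   0.91 0.03] [-0.44470809  1.09218007 -0.58091281]
[-0.0044, 0.0075, 0.3104, -0.0002, 0.0001, 0.0013]
```

View pics/s1.png

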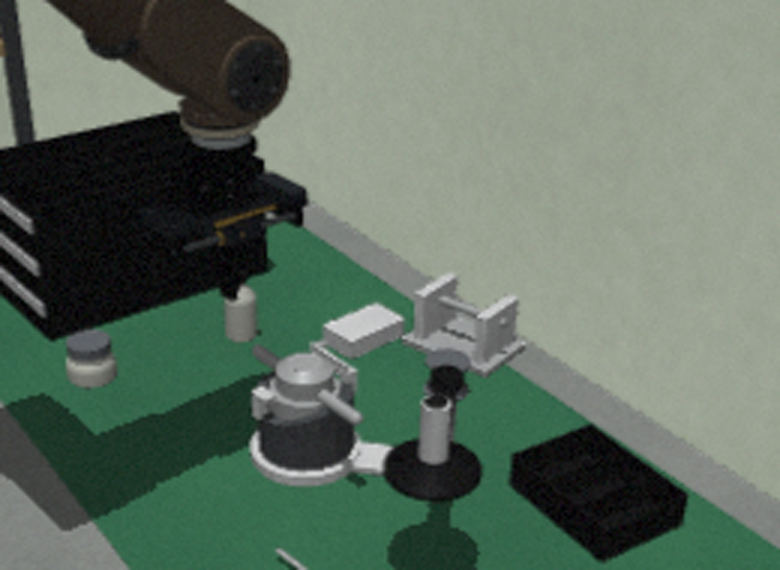

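The closed fingers hang above and behind rod end a, at about crop (233,290), with the way down clear. Going down beside the rod.

Emit:
send_rows([
  [[0,0.005,0.1,0,0,0],[0,0.007,0.2,0,0,0],[0,0.007,0.31,0,0,0],[0,0.007,0.31,0,0,0],[0,0.007,0.31,0,0,0]],
])

```text
t: 3.57
eef_pos: [494.6, 127.6, 75.9]
tcp_rot: [-3.142, 0.003, 0.093]
ft_force: [0.7, 0.1, 1.2]
opening: 0.005
```

```bash
python3 - <<'E'
from h import *
st=env.state(); print(st["t"],st["eef_pos"],st["tcp_rot"],st["ft_force"])
base=(st["eef_pos"],Ro.from_euler("xyz",st["tcp_rot"]))
print(rel(*at(1.66,22),base))
for th in np.arange(1.66,1.14,-0.1): print(round(th,2),rel(*at(th,20),base))
E
```

```text
3.5667 [494.60537209 127.56952484  75.85668727] [-3.14155636e+00  2.72933630e-03  9.27259563e-02] [0.65375399 0.09370462 1.21756358]
[0.0572, 0.0016, -0.0006, -0.0, 0.0017, 0.0022]
1.66 [0.0639, 0.0016, -0.0007, -0.0, 0.0017, 0.0022]
1.56 [0.0935, -0.0035, -0.0007, 0.0001, 0.0017, 0.0659]
1.46 [0.1235, -0.0056, -0.0008, 0.0002, 0.0017, 0.1296]
1.36 [0.1536, -0.0047, -0.0009, 0.0002, 0.0017, 0.1932]
1.26 [0.1834, -0.0008, -0.001, 0.0003, 0.0017, 0.2569]
1.16 [0.2127, 0.0061, -0.0011, 0.0004, 0.0017, 0.3206]
```

Emit:
send_rows([
  [[0.03,0.001,0,0,0,0],[0.057,0.0015,0,0,0,0],[0.064,0.0015,0,0,0,0.002],[0.079,-0.001,0,0,0,0.034],[0.0935,-0.0035,0,0,0,0.066],[0.1085,-0.0047,0,0,0,0.098],[0.1235,-0.0056,0,0,0,0.13],[0.1386,-0.0053,0,0,0,0.161],[0.1536,-0.0047,0,0,0,0.193],[0.1685,-0.003,0,0,0,0.225],[0.1834,-0.0008,0,0,0,0.257],[0.1834,-0.0008,0,0,0,0.257]],
])

```text
t: 4.57
eef_pos: [551.2, 132.0, 77.0]
tcp_rot: [-3.141, -0.001, -0.315]
ft_force: [-0.2, -1.2, -0.3]
opening: 0.005
```

```bash
python3 - <<'E'
from h import *
st=env.state(); print(st["t"],st["eef_pos"],st["tcp_rot"],st["ft_force"])
base=(st["eef_pos"],Ro.from_euler("xyz",st["tcp_rot"]))
for th in np.arange(1.21,0.6,-0.05): print(round(th,2),rel(*at(th,20),base))
s=env.read_camera("side"); save(s,"s2.png",(170,90,320,210),5)
E
```

```text
4.5667 [551.15549124 131.9787115   76.96650619] [-3.14095327e+00 -1.08742711e-03 -3.14988701e-01] [-0.17624507 -1.15738247 -0.32871037]
1.21 [0.0081, -0.0041, 0.0032, -0.0004, -0.0007, 0.0292]
1.16 [0.023, -0.0064, 0.0033, -0.0004, -0.0007, 0.061]
1.11 [0.0379, -0.0079, 0.0033, -0.0005, -0.0007, 0.0928]
1.06 [0.053, -0.0087, 0.0033, -0.0005, -0.0007, 0.1247]
1.01 [0.068, -0.0088, 0.0033, -0.0005, -0.0006, 0.1565]
0.96 [0.083, -0.0081, 0.0033, -0.0005, -0.0006, 0.1883]
0.91 [0.098, -0.0066, 0.0033, -0.0005, -0.0006, 0.2201]
0.86 [0.1129, -0.0044, 0.0033, -0.0005, -0.0006, 0.252]
0.81 [0.1276, -0.0014, 0.0034, -0.0006, -0.0006, 0.2838]
0.76 [0.1422, 0.0022, 0.0034, -0.0006, -0.0006, 0.3156]
0.71 [0.1566, 0.0067, 0.0034, -0.0006, -0.0006, 0.3475]
0.66 [0.1707, 0.0118, 0.0034, -0.0006, -0.0006, 0.3793]
0.61 [0.1846, 0.0176, 0.0034, -0.0006, -0.0005, 0.4111]
```

View pics/s2.png

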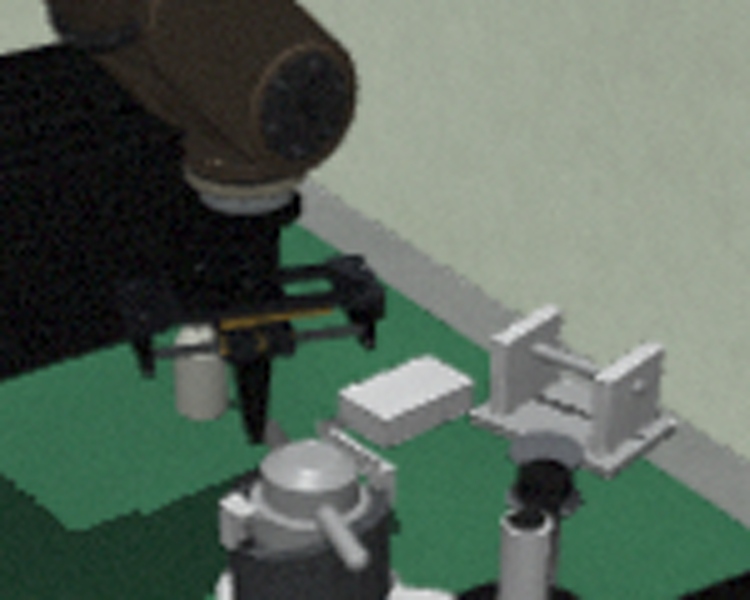

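The rod has turned with the finger: end b now points down at about crop (345,540) and the pot is still level. Continuing.

Emit:
send_rows([
  [[0.008,-0.004,0.003,0,0,0.03],[0.023,-0.0064,0.003,0,0,0.061],[0.038,-0.008,0.003,0,0,0.093],[0.053,-0.0087,0.003,0,0,0.125],[0.068,-0.0088,0.003,0,0,0.157],[0.083,-0.008,0.003,0,0,0.188],[0.098,-0.0066,0.003,0,0,0.22],[0.113,-0.0044,0.003,0,0,0.252],[0.128,-0.0014,0.003,0,0,0.284],[0.142,0.002,0.003,0,0,0.316],[0.157,0.0067,0.003,0,0,0.348],[0.171,0.012,0.003,0,0,0.38]],
])

```text
t: 5.62
eef_pos: [598.0, 113.0, 76.0]
tcp_rot: [-3.141, 0.0, -0.91]
ft_force: [-2.9, 3.1, 2.3]
opening: 0.004
```

```bash
python3 - <<'E'
from h import *
st=env.state(); print(st["t"],st["eef_pos"],st["tcp_rot"],st["ft_force"],st["joints"].round(2))
base=(st["eef_pos"],Ro.from_euler("xyz",st["tcp_rot"]))
for th in np.arange(0.61,0,-0.05): print(round(th,2),rel(*at(th,20),base))
s=env.read_camera("side"); save(s,"s3.png",(170,90,320,210),5)
E
```

```text
5.6167 [597.95839715 112.96558492  76.00451051] [-3.14102877e+00  3.01411395e-04 -9.09971161e-01] [-2.89132612  3.12500837  2.31190019] [0.08 0.61 1.72 0.   0.82 0.99]
0.61 [0.0169, -0.0046, 0.0, -0.0004, 0.0002, 0.0324]
0.56 [0.0318, -0.0068, 0.0, -0.0003, 0.0002, 0.0642]
0.51 [0.0468, -0.0083, 0.0, -0.0003, 0.0002, 0.096]
0.46 [0.0618, -0.009, 0.0, -0.0003, 0.0002, 0.1278]
0.41 [0.0768, -0.009, -0.0, -0.0003, 0.0002, 0.1597]
0.36 [0.0919, -0.0082, -0.0, -0.0003, 0.0002, 0.1915]
0.31 [0.1068, -0.0067, -0.0, -0.0003, 0.0003, 0.2233]
0.26 [0.1217, -0.0044, -0.0, -0.0003, 0.0003, 0.2552]
0.21 [0.1364, -0.0014, -0.0, -0.0003, 0.0003, 0.287]
0.16 [0.151, 0.0024, -0.0, -0.0003, 0.0003, 0.3188]
0.11 [0.1653, 0.0069, -0.0, -0.0003, 0.0003, 0.3507]
0.06 [0.1795, 0.0121, -0.0, -0.0003, 0.0003, 0.3825]
0.01 [0.1933, 0.018, -0.0001, -0.0003, 0.0003, 0.4143]
```

View pics/s3.png

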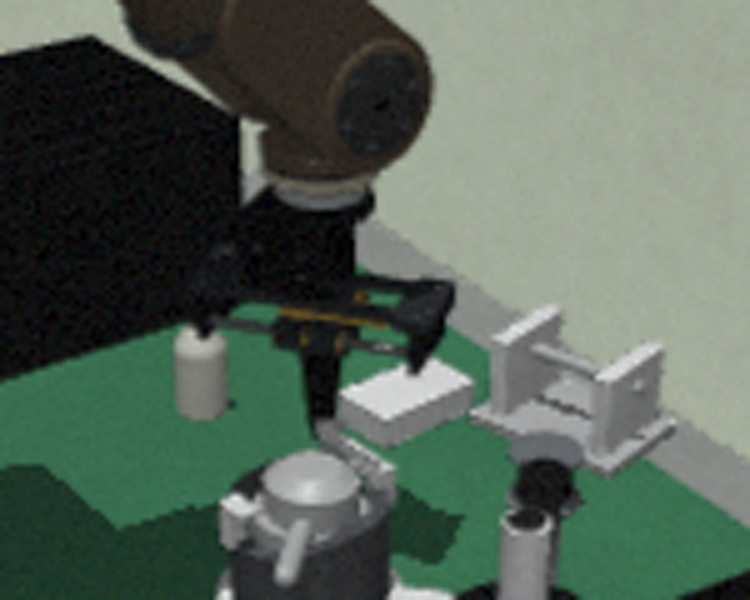

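The pot is turning and sinking, with end b now at about crop (290,560). The last stretch goes to the end stop.

Emit:
send_rows([
  [[0.017,-0.0046,0,0,0,0.032],[0.032,-0.0068,0,0,0,0.064],[0.047,-0.0083,0,0,0,0.096],[0.062,-0.009,0,0,0,0.128],[0.077,-0.009,0,0,0,0.16],[0.092,-0.0082,0,0,0,0.191],[0.107,-0.0067,0,0,0,0.223],[0.122,-0.0044,0,0,0,0.255],[0.136,-0.0014,0,0,0,0.287],[0.143,0.0005,0,0,0,0.303],[0.151,0.0024,0,0,0,0.319],[0.151,0.0024,0,0,0,0.319]],
])

```text
t: 6.67
eef_pos: [625.5, 76.2, 75.5]
tcp_rot: [-3.141, -0.0, -1.411]
ft_force: [0.8, -0.3, -0.8]
opening: 0.005
```

```bash
python3 - <<'E'
from h import *
st=env.state(); print(st["t"],st["eef_pos"],st["tcp_rot"],st["ft_force"])
base=(st["eef_pos"],Ro.from_euler("xyz",st["tcp_rot"]))
for th in (.13,.1,.07,.04,.01): print(round(th,2),rel(*at(th,20),base))
s=env.read_camera("side"); save(s,"s4.png",(195,140,275,200),9)
E
```

```text
6.6667 [625.46729904  76.16416806  75.5411378 ] [-3.14086386e+00 -1.32650688e-04 -1.41064151e+00] [ 0.80096711 -0.32163392 -0.84146649]
0.13 [0.0067, -0.0013, -0.0015, -0.0005, -0.0001, 0.0192]
0.1 [0.0156, -0.0029, -0.0015, -0.0005, -0.0001, 0.0383]
0.07 [0.0245, -0.0042, -0.0015, -0.0005, -0.0001, 0.0574]
0.04 [0.0335, -0.0053, -0.0015, -0.0005, -0.0001, 0.0765]
0.01 [0.0425, -0.0061, -0.0015, -0.0005, -0.0, 0.0956]
```

View pics/s4.png

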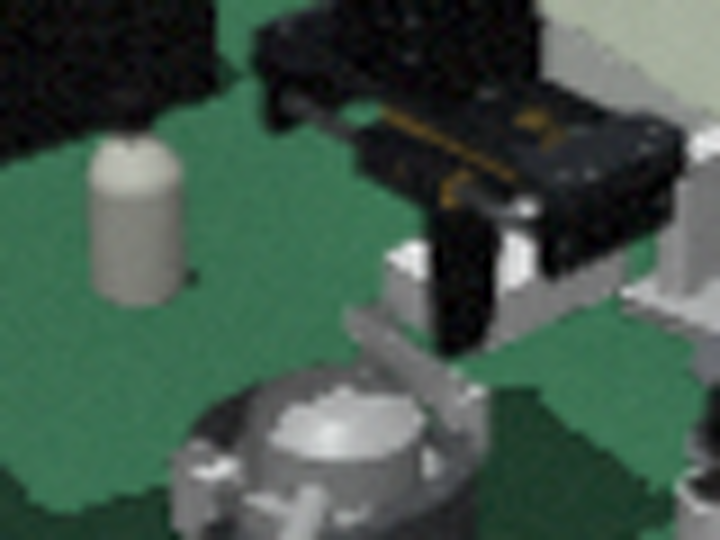

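The pot is nearly home: end b lies in the front slot at about crop (305,515), and the pawl strip is at about (400,350). I'll keep pushing until force shows the stop.

Emit:
send_rows([
  [[0.0067,-0.0013,0,0,0,0.019],[0.0156,-0.003,0,0,0,0.038],[0.0156,-0.003,0,0,0,0.038],[0.0156,-0.003,0,0,0,0.038]],
])

```text
t: 7.05
eef_pos: [626.8, 72.1, 75.3]
tcp_rot: [-3.141, 0.0, -1.468]
ft_force: [0.3, -0.0, 0.4]
opening: 0.002
```

Emit:
send_rows([
  [[0.0045,-0.0007,0,0,0,0.01],[0.009,-0.0013,0,0,0,0.019],[0.009,-0.0013,0,0,0,0.019],[0.009,-0.0013,0,0,0,0.019]],
])

```text
t: 7.38
eef_pos: [627.5, 69.3, 75.2]
tcp_rot: [-3.142, 0.0, -1.5]
ft_force: [-0.7, -0.6, -0.2]
opening: 0.004
```

```bash
python3 - <<'E'
from h import *
st=env.state(); print(st["t"],st["eef_pos"],st["tcp_rot"],st["ft_force"])
c=env.read_camera("top"); s=env.read_camera("side")
a=cv2.resize(c["image"][170:240,195:275],None,fx=7,fy=7,interpolation=cv2.INTER_CUBIC)
b=cv2.resize(s["image"][150:210,205:265],None,fx=490/60,fy=490/60,interpolation=cv2.INTER_CUBIC)[:, :240]
im=np.hstack([a,cv2.resize(s["image"][160:207,205:240],(238,320)) if 0 else b])
cv2.imwrite("pics/m5.png",im[:,:,::-1]); print(im.shape)
o=env.outline_of("top","pot"); 
for r in o[:2]:
    ys,xs=np.nonzero(r["region"]); print(r["confidence"],r["xy"],xs.min(),xs.max(),ys.min(),ys.max())
# predicted rod ends at home
for th in (.109,.2,.28): print(th,[proj(c,np.r_[C+k*100*np.array([np.cos(th),np.sin(th)]),84]).round(1).tolist() for k in (1,-1)])
E
```

```text
7.3833 [627.51512039  69.31287085  75.24000711] [-3.14152231e+00  6.01172802e-05 -1.49982764e+00] [-0.7099465  -0.59706109 -0.22850099]
(490, 800, 3)
0.7 [317.1, 202.6] 272 340 163 228
0.65 [248.0, 217.8] 239 259 202 236
0.109 [[232.6, 176.2], [238.0, 247.0]]
0.2 [[229.4, 176.7], [241.2, 246.5]]
0.28 [[226.7, 177.3], [244.0, 245.9]]
```

View pics/m5.png

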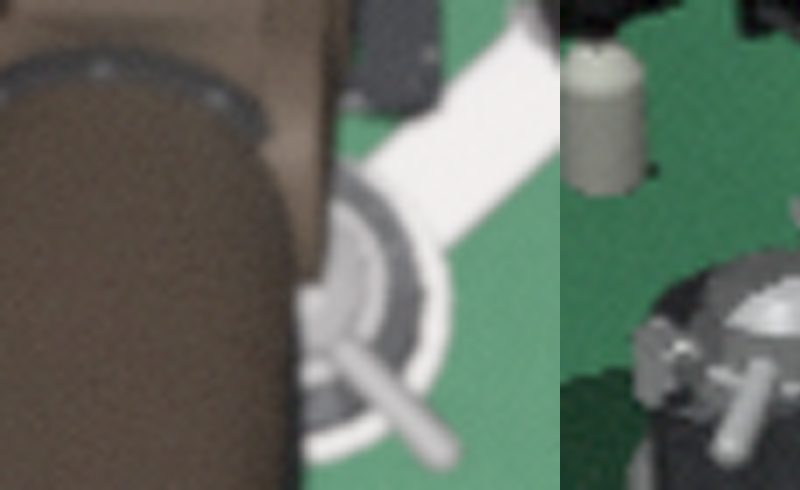

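In the top crop, end b is at about (437,460), so the rod is still near 0.7 rad. The finger slipped past it somewhere after 0.66 rad. I'll back off and measure again with a clear view.

Emit:
send_rows([
  [[0,0,-0.12,0,0,0],[0,0,-0.24,0,0,0],[0,0,-0.36,0,0,0],[-0.12,0,-0.4,0,0,0],[-0.25,0,-0.4,0,0,-0.06],[-0.37,0,-0.4,0,0,-0.12],[-0.5,0,-0.4,0,0,-0.18],[-0.6,0.1,-0.4,0,0,-0.24],[-0.7,0.2,-0.4,0,0,-0.3],[-0.7,0.3,-0.4,0,0,-0.36],[-0.7,0.3,-0.4,0,0,-0.4]],
])

```text
t: 8.45
eef_pos: [517.8, 273.9, 195.3]
tcp_rot: [3.139, 0.001, -0.863]
ft_force: [1.3, 0.1, 0.6]
opening: 0.006
```

```bash
python3 - <<'E'
from h import *
st=env.state(); print(st["t"],st["eef_pos"],st["tcp_rot"],st["ft_force"])
c=env.read_camera("top"); s=env.read_camera("side")
a=cv2.resize(c["image"][165:245,190:270],(480,480),interpolation=cv2.INTER_CUBIC)
b=cv2.resize(s["image"][150:230,195:250],(320,480),interpolation=cv2.INTER_CUBIC)
im=np.hstack([a,b]); cv2.imwrite("pics/m6.png",im[:,:,::-1])
E
```

```text
8.45 [517.78723687 273.88974266 195.25313179] [ 3.13932260e+00  1.21424514e-03 -8.62633395e-01] [1.31362599 0.10866796 0.569618  ]
```

View pics/m6.png

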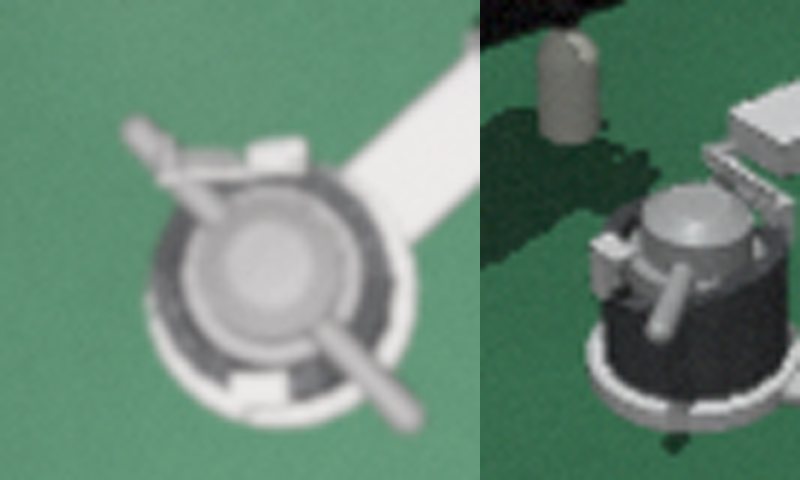

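```bash
python3 - <<'E'
from h import *
c=env.read_camera("top");s=env.read_camera("side")
f=lambda x,y:(190+x/6,165+y/6)
g=lambda x,y:(195+x*55/320,150+y/6)
a=atz(c,f(128,122),86);b=atz(c,f(418,428),86);k=atz(c,f(266,268),114)
print(a,b,(a+b)/2,k,np.linalg.norm(a-b),np.arctan2(*(a-b)[1::-1]))
print("side b",atz(s,g(176,330),86), proj(s,b),g(176,330))
print("foot",atz(c,f(282,292),8), "foot L/R", atz(c,f(147,292),8),atz(c,f(417,292),8))
print("lip",atz(c,f(277,150),116),"lip2",atz(c,f(260,385),116),"pin",atz(c,f(165,175),105))
E
```

```text
[613.12408648 113.01299352  86.        ] [473.0964578  -27.50043911  86.        ] [543.11027214  42.75627721  86.        ] [543.13262212  43.556264   114.        ] 198.37278427887685 0.7871298295561362
side b [478.18392859 -22.30007384  86.        ] [224.74068591 206.25654941] (225.25, 205.0)
foot [541.36149156  42.91801076   8.        ] foot L/R [539.64475381 109.67937697   8.        ] [543.07423979 -23.6882088    8.        ]
lip [597.52013293  40.18112232 116.        ] lip2 [489.4406057   44.34617343 116.        ] pin [586.0320868   92.53381849 105.        ]
```

```bash
python3 - <<'E'
from h import *
s=env.read_camera("side")
for n,p,o in (("s2",(551.2,132),(221.6,178.6)),("s3",(598,113),(234,178)),("s4",(625.5,76.2),(246,179))):
    print(n,o,[ (z,proj(s,[*p,z]).round(1).tolist()) for z in (60,68,80,90,100)])
E
```

```text
s2 (221.6, 178.6) [(60, [220.6, 184.4]), (68, [220.6, 182.5]), (80, [220.5, 179.7]), (90, [220.4, 177.4]), (100, [220.3, 175.0])]
s3 (234, 178) [(60, [234.2, 183.0]), (68, [234.1, 181.2]), (80, [234.1, 178.4]), (90, [234.1, 176.0]), (100, [234.1, 173.7])]
s4 (246, 179) [(60, [245.9, 185.3]), (68, [245.9, 183.4]), (80, [245.9, 180.7]), (90, [245.9, 178.3]), (100, [245.9, 175.9])]
```

The fingertips show about 15 mm higher in the images than I assumed, so the sinking rod slid under them. I'll come in behind the rod again at TCP z = 62 instead of 76. The gripper body still clears everything there.

```bash
sed -i 's/^C=np.*/C=np.array([542.5,43.0]); SY=0.109/' h.py; python3 - <<'E'
from h import *
p,y=at(0.787,38,88,62); print(p,y,rel(np.r_[p[:2],130],y),rel(p,y))
E
```

```text
[577.7125774  132.15197358  62.        ] -0.7837963267948965 [0.4738, 0.1615, 0.2176, -0.0003, -0.0001, -0.0578] [0.4737, 0.1616, 0.4443, -0.0003, -0.0001, -0.0578]
```

Emit:
send_rows([
  [[0.13,0.05,0.05,0,0,-0.05],[0.26,0.1,0.12,0,0,-0.058],[0.39,0.13,0.2,0,0,-0.058],[0.474,0.162,0.22,0,0,-0.058],[0.474,0.162,0.22,0,0,-0.058],[0.474,0.162,0.32,0,0,-0.058],[0.474,0.162,0.4,0,0,-0.058],[0.474,0.162,0.444,0,0,-0.058],[0.474,0.162,0.444,0,0,-0.058]],
])

```text
t: 9.45
eef_pos: [576.4, 131.5, 59.1]
tcp_rot: [3.138, 0.003, -0.783]
ft_force: [-0.4, -0.1, 0.1]
opening: 0.008
```

```bash
python3 - <<'E'
from h import *
st=env.state(); print(st["t"],st["eef_pos"],st["tcp_rot"],st["ft_force"])
base=(st["eef_pos"],Ro.from_euler("xyz",st["tcp_rot"]))
print(rel(*at(.787,25,88,62),base))
for th in np.arange(.787,.38,-.05): print(round(th,2),rel(*at(th,16,88,62),base))
E
```

```text
9.45 [576.41350544 131.54444261  59.05619872] [ 3.13810805e+00  2.92484967e-03 -7.83477169e-01] [-0.38269623 -0.09558447  0.08900855]
[0.0449, -0.0044, -0.01, 0.0022, 0.0019, 0.0002]
0.79 [0.0749, -0.0044, -0.01, 0.0022, 0.0019, 0.0002]
0.74 [0.0897, -0.0067, -0.0101, 0.0023, 0.0018, 0.032]
0.69 [0.1045, -0.0083, -0.0101, 0.0023, 0.0017, 0.0639]
0.64 [0.1194, -0.0091, -0.0102, 0.0024, 0.0017, 0.0957]
0.59 [0.1343, -0.0092, -0.0102, 0.0024, 0.0016, 0.1275]
0.54 [0.1492, -0.0085, -0.0103, 0.0024, 0.0016, 0.1594]
0.49 [0.164, -0.0071, -0.0103, 0.0025, 0.0015, 0.1912]
0.44 [0.1788, -0.0049, -0.0104, 0.0025, 0.0015, 0.223]
0.39 [0.1934, -0.002, -0.0104, 0.0026, 0.0014, 0.2549]
```

Emit:
send_rows([
  [[0.02,-0.002,0,0,0,0],[0.045,-0.004,0,0,0,0],[0.06,-0.004,0,0,0,0],[0.075,-0.0044,0,0,0,0],[0.09,-0.0067,0,0,0,0.032],[0.105,-0.008,0,0,0,0.064],[0.12,-0.009,0,0,0,0.096],[0.134,-0.009,0,0,0,0.128]],
])

```text
t: 10.12
eef_pos: [607.3, 105.9, 62.3]
tcp_rot: [3.141, 0.001, -0.985]
ft_force: [-3.9, 2.1, -1.9]
opening: 0.004
```

```bash
python3 - <<'E'
from h import *
st=env.state(); print(st["t"],st["eef_pos"],st["tcp_rot"],st["ft_force"])
base=(st["eef_pos"],Ro.from_euler("xyz",st["tcp_rot"]))
for th in np.arange(.54,.0,-.05): print(round(th,2),rel(*at(th,16,88,62),base))
c=env.read_camera("top"); s=env.read_camera("side")
a=cv2.resize(c["image"][165:245,210:270],(360,480),interpolation=cv2.INTER_CUBIC)
b=cv2.resize(s["image"][150:230,195:265],(420,480),interpolation=cv2.INTER_CUBIC)
cv2.imwrite("pics/m7.png",np.hstack([a,b])[:,:,::-1])
E
```

```text
10.1167 [607.2539295  105.94443307  62.26764489] [ 3.14064808e+00  1.23613049e-03 -9.84518481e-01] [-3.86416885  2.05080829 -1.8651371 ]
0.54 [0.0157, 0.0004, 0.0009, 0.0006, 0.0008, 0.0295]
0.49 [0.0305, -0.0012, 0.0009, 0.0006, 0.0008, 0.0613]
0.44 [0.0453, -0.0021, 0.0008, 0.0007, 0.0007, 0.0931]
0.39 [0.0603, -0.0022, 0.0008, 0.0007, 0.0007, 0.125]
0.34 [0.0751, -0.0016, 0.0008, 0.0007, 0.0007, 0.1568]
0.29 [0.09, -0.0002, 0.0008, 0.0007, 0.0007, 0.1886]
0.24 [0.1047, 0.0019, 0.0008, 0.0007, 0.0007, 0.2204]
0.19 [0.1194, 0.0047, 0.0007, 0.0007, 0.0007, 0.2523]
0.14 [0.1339, 0.0083, 0.0007, 0.0008, 0.0006, 0.2841]
0.09 [0.1481, 0.0125, 0.0007, 0.0008, 0.0006, 0.3159]
0.04 [0.1622, 0.0175, 0.0007, 0.0008, 0.0006, 0.3478]
```

View pics/m7.png

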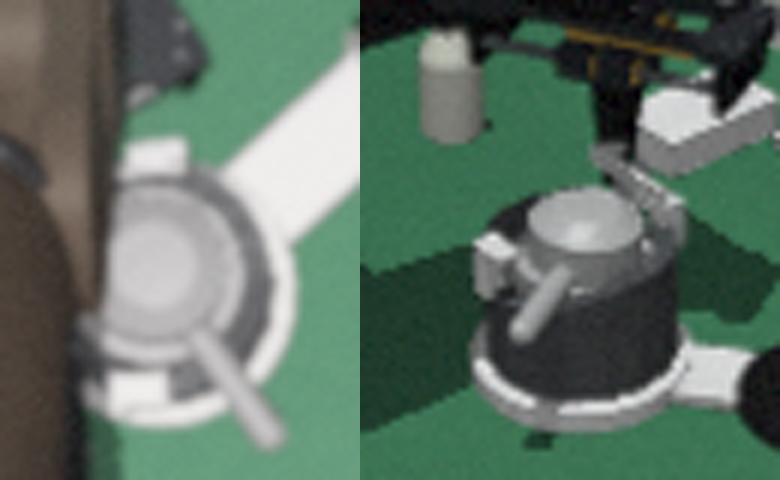

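End b has moved on to about (272,437) in the crop, with 4 N on the finger, so contact is good. Continuing.

Emit:
send_rows([
  [[0.0157,0,0,0,0,0.03],[0.03,-0.001,0,0,0,0.061],[0.045,-0.002,0,0,0,0.093],[0.06,-0.002,0,0,0,0.125],[0.075,-0.0016,0,0,0,0.157],[0.09,0,0,0,0,0.189],[0.105,0.002,0,0,0,0.22],[0.119,0.0047,0,0,0,0.252]],
])

```text
t: 10.88
eef_pos: [626.7, 75.9, 62.6]
tcp_rot: [-3.14, 0.001, -1.378]
ft_force: [-0.4, 4.8, 0.3]
opening: 0.004
```

Emit:
send_rows([
  [[0.007,0.001,0,0,0,0.016],[0.0145,0.002,0,0,0,0.032],[0.0145,0.002,0,0,0,0.032]],
])

```text
t: 11.13
eef_pos: [627.0, 70.9, 62.6]
tcp_rot: [-3.14, -0.0, -1.428]
ft_force: [0.3, 0.0, 0.4]
opening: 0.005
```

```bash
cat >> h.py <<'E'
def tipb(c):  # bright rod pixels in the ring 72-97 mm on the -x side, at rod height
    im=c["image"].astype(int); out=[]
    for th in np.arange(-0.3,1.0,0.02):
        v=[]
        for r in (74,80,86,92):
            u,w=proj(c,np.r_[C-r*np.array([np.cos(th),np.sin(th)]),85]).round().astype(int)
            v.append(im[w,u,0]-0.9*im[w,u,1])
        out.append((round(float(np.mean(v)),1),round(th,2)))
    return sorted(out)[::-1][:5]
E
python3 - <<'E'
from h import *
st=env.state(); print(st["t"],st["eef_pos"],st["tcp_rot"],st["ft_force"])
base=(st["eef_pos"],Ro.from_euler("xyz",st["tcp_rot"]))
for th in np.arange(.14,-.09,-.05): print(round(th,2),rel(*at(th,16,88,62),base))
print(tipb(env.read_camera("top")),tipb(env.read_camera("side")))
E
```

```text
11.1333 [626.99447492  70.86000034  62.55876221] [-3.14027073e+00 -2.67779045e-04 -1.42796421e+00] [0.27209906 0.04047054 0.39187892]
0.14 [-0.0007, -0.0015, 0.0019, -0.0008, -0.0002, 0.0018]
0.09 [0.0141, -0.0037, 0.0019, -0.0008, -0.0001, 0.0336]
0.04 [0.0289, -0.0053, 0.0019, -0.0008, -0.0001, 0.0655]
-0.01 [0.0438, -0.006, 0.0019, -0.0009, -0.0001, 0.0973]
-0.06 [0.0587, -0.0061, 0.0019, -0.0009, -0.0001, 0.1291]
[(21.8, np.float64(0.2)), (21.4, np.float64(0.18)), (20.6, np.float64(0.16)), (20.3, np.float64(0.22)), (19.6, np.float64(-0.3))] [(15.1, np.float64(0.22)), (14.7, np.float64(0.16)), (14.4, np.float64(0.2)), (14.3, np.float64(0.18)), (13.9, np.float64(0.14))]
```

Emit:
send_rows([
  [[0.007,-0.002,0,0,0,0.017],[0.014,-0.0035,0,0,0,0.034],[0.014,-0.0035,0,0,0,0.034]],
])

```text
t: 11.48
eef_pos: [628.2, 66.8, 61.9]
tcp_rot: [3.141, -0.0, -1.483]
ft_force: [0.0, 0.4, 0.4]
opening: 0.005
```

Emit:
send_rows([
  [[0.007,-0.001,0,0,0,0.016],[0.0145,-0.0015,0,0,0,0.032],[0.0145,-0.0015,0,0,0,0.032]],
])

```text
t: 11.73
eef_pos: [629.2, 64.0, 61.9]
tcp_rot: [-3.141, 0.002, -1.535]
ft_force: [0.9, 11.3, -1.4]
opening: 0.002
```

```bash
python3 - <<'E'
from h import *
st=env.state(); print(st["t"],st["eef_pos"],st["tcp_rot"],st["ft_force"])
base=(st["eef_pos"],Ro.from_euler("xyz",st["tcp_rot"]))
for th in np.arange(.09,-.16,-.05): print(round(th,2),rel(*at(th,16,88,62),base))
print(tipb(env.read_camera("top")),tipb(env.read_camera("side")))
E
```

```text
11.7333 [629.19000503  64.01525285  61.92770767] [-3.14112519e+00  2.15034026e-03 -1.53465089e+00] [ 0.93004272 11.31987984 -1.42059176]
0.09 [-0.0095, 0.0013, -0.0002, -0.0003, 0.0014, -0.0343]
0.04 [0.0051, -0.0018, -0.0003, -0.0003, 0.0014, -0.0025]
-0.01 [0.0198, -0.0042, -0.0003, -0.0003, 0.0014, 0.0294]
-0.06 [0.0346, -0.0058, -0.0003, -0.0002, 0.0014, 0.0612]
-0.11 [0.0495, -0.0067, -0.0003, -0.0002, 0.0014, 0.093]
[(18.9, np.float64(-0.3)), (18.7, np.float64(-0.28)), (18.2, np.float64(-0.18)), (18.2, np.float64(-0.22)), (18.0, np.float64(-0.24))] [(9.1, np.float64(0.22)), (9.1, np.float64(0.18)), (9.0, np.float64(0.2)), (7.7, np.float64(0.16)), (7.7, np.float64(0.14))]
```

Force has risen to 11 N, which is probably the end stop. One more small nudge to confirm, then retreat and look.

Emit:
send_rows([
  [[0.006,-0.001,0,0,0,0],[0.01,-0.001,0,0,0,0],[0.01,-0.001,0,0,0,0],[0.01,-0.001,0,0,0,0]],
])

```text
t: 12.17
eef_pos: [629.2, 63.6, 61.9]
tcp_rot: [-3.141, 0.005, -1.533]
ft_force: [0.1, 27.1, 0.1]
opening: 0.006
```

Emit:
send_rows([
  [[-0.05,0,0,0,0,0],[-0.1,0,0,0,0,0],[-0.14,0,-0.05,0,0,0],[-0.2,0,-0.2,0,0,0],[-0.25,0,-0.3,0,0,0],[-0.35,0,-0.4,0,0,0],[-0.45,0.1,-0.45,0,0,-0.05],[-0.55,0.2,-0.45,0,0,-0.1],[-0.65,0.3,-0.45,0,0,-0.15],[-0.7,0.3,-0.45,0,0,-0.2],[-0.7,0.3,-0.45,0,0,-0.2]],
])

```text
t: 13.08
eef_pos: [529.4, 269.3, 197.8]
tcp_rot: [-3.141, -0.0, -1.21]
ft_force: [1.2, -0.4, -0.2]
opening: 0.005
```

```bash
python3 - <<'E'
from h import *
st=env.state(); print(st["t"],st["eef_pos"],st["tcp_rot"],st["ft_force"])
c=env.read_camera("top"); s=env.read_camera("side")
print(tipb(c),tipb(s))
a=cv2.resize(c["image"][165:245,200:265],(390,480),interpolation=cv2.INTER_CUBIC)
b=cv2.resize(s["image"][160:215,205:252],(410,480),interpolation=cv2.INTER_CUBIC)
cv2.imwrite("pics/m8.png",np.hstack([a,b])[:,:,::-1])
E
```

```text
13.0833 [529.43048786 269.30070946 197.78527117] [-3.14054026e+00 -2.35532390e-05 -1.20985573e+00] [ 1.16654425 -0.42757691 -0.18546067]
[(21.5, np.float64(0.06)), (20.9, np.float64(0.08)), (20.8, np.float64(0.1)), (18.5, np.float64(0.04)), (18.5, np.float64(0.02))] [(12.6, np.float64(0.08)), (12.3, np.float64(0.12)), (12.2, np.float64(0.1)), (11.5, np.float64(0.06)), (11.3, np.float64(0.14))]
```

View pics/m8.png

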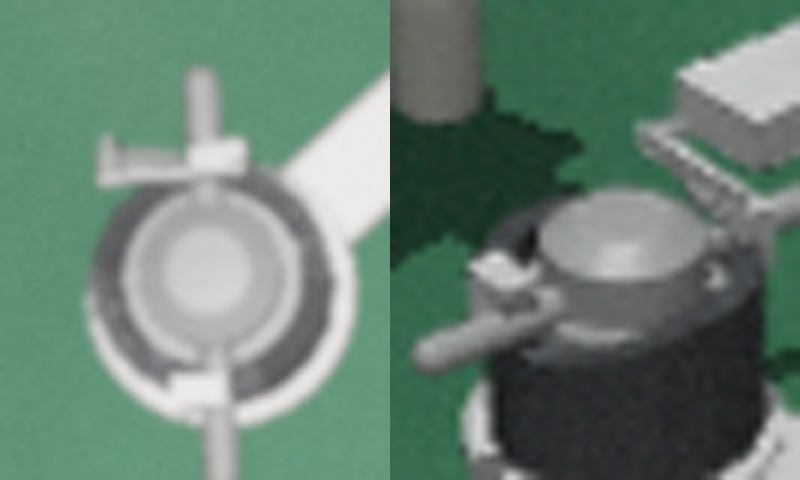

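The pot is home. The rod lies under the lip at about 0.09 rad, along the socket's x axis, and it took 27 N against a hard stop. The pawl strip at about (150,160) shows its tip just behind the rod. Next is the hood: push the stub pipe from its far side.

```bash
cat >> h.py <<'E'
P=np.array([655.1,-74.1]); PHI0=np.arctan2(-119.6,-110.6)+2*np.pi; PHIF=np.arctan2(*(C-P)[::-1])
def hp(phi,b,z=163):
    u=np.array([np.cos(phi),np.sin(phi)]);n=np.array([-u[1],u[0]])
    return np.r_[P+164*u+b*n,z],phi-np.pi
E
python3 - <<'E'
from h import *
print(PHI0,PHIF)
p,y=hp(PHI0,50,245); print(p,y)
mid=np.array([550,60,245.]); print(rel(mid,-0.3))
b=(mid,Ro.from_euler("xyz",[np.pi,0,-0.3])); print(rel(p,y,b))
E
```

```text
3.9660673530714474 2.3366062253464706
[ 580.46295396 -228.45449899  245.        ] 0.8244746994816543
[0.6682, 0.1796, -0.159, -0.0002, -0.0005, -0.584]
[0.3812, 0.8886, 0.0, 0.0, 0.0, -0.7159]
```

Emit:
send_rows([
  [[0.1,0.03,-0.1,0,0,-0.07],[0.21,0.06,-0.16,0,0,-0.14],[0.33,0.09,-0.16,0,0,-0.21],[0.45,0.12,-0.16,0,0,-0.29],[0.56,0.15,-0.16,0,0,-0.36],[0.67,0.18,-0.16,0,0,-0.44],[0.67,0.18,-0.16,0,0,-0.51],[0.67,0.18,-0.16,0,0,-0.584],[0.67,0.18,-0.16,0,0,-0.584]],
])

```text
t: 13.93
eef_pos: [550.6, 56.8, 244.8]
tcp_rot: [3.141, 0.0, -0.299]
ft_force: [0.6, 0.5, 1.0]
opening: 0.006
```

Emit:
send_rows([
  [[0.04,0.1,0,0,0,-0.07],[0.09,0.2,0,0,0,-0.14],[0.13,0.31,0,0,0,-0.21],[0.18,0.42,0,0,0,-0.29],[0.22,0.53,0,0,0,-0.36],[0.27,0.64,0,0,0,-0.44],[0.32,0.75,0,0,0,-0.51],[0.36,0.84,0,0,0,-0.59],[0.38,0.89,0,0,0,-0.66],[0.38,0.89,0,0,0,-0.716],[0.38,0.89,0,0,0,-0.716]],
])

```text
t: 14.85
eef_pos: [579.9, -231.6, 244.4]
tcp_rot: [-3.141, 0.0, 0.822]
ft_force: [-0.4, 0.3, -0.1]
opening: 0.005
```

```bash
python3 - <<'E'
from h import *
st=env.state(); print(st["t"],st["eef_pos"],st["tcp_rot"],st["ft_force"],st["joints"].round(2))
print(rel(*hp(PHI0,50,163)))
p,y=hp(PHI0,50,163); base=(p,Ro.from_euler("xyz",[np.pi,0,y]))
print(rel(*hp(PHI0,26),base))
for f in np.arange(PHI0,PHI0-.65,-.06): print(round(f,2),rel(*hp(f,26),base))
E
```

```text
14.85 [ 579.92601791 -231.62332766  244.3532005 ] [-3.14086592e+00  4.16226408e-04  8.21502770e-01] [-0.44674365  0.34406506 -0.11132458] [-0.49  0.45  1.5  -0.    1.2  -1.31]
[0.0091, -0.0057, 0.2712, -0.0005, 0.0003, -0.0019]
[-0.0, -0.08, -0.0, 0.0, 0.0, 0.0]
3.97 [-0.0, -0.08, -0.0, 0.0, 0.0, 0.0]
3.91 [-0.0042, -0.1129, -0.0, 0.0, -0.0, 0.0382]
3.85 [-0.0064, -0.1461, -0.0, 0.0, -0.0, 0.0764]
3.79 [-0.0067, -0.1793, -0.0, 0.0, -0.0, 0.1146]
3.73 [-0.0049, -0.2124, -0.0, 0.0, -0.0, 0.1528]
3.67 [-0.0012, -0.2454, -0.0, 0.0, -0.0, 0.191]
3.61 [0.0045, -0.2781, -0.0, 0.0, -0.0, 0.2292]
3.55 [0.0122, -0.3104, -0.0, 0.0, -0.0, 0.2674]
3.49 [0.0218, -0.3422, -0.0, 0.0, -0.0, 0.3056]
3.43 [0.0332, -0.3734, -0.0, 0.0, -0.0, 0.3438]
3.37 [0.0465, -0.4038, -0.0, 0.0, -0.0, 0.382]
```

Emit:
send_rows([
  [[0.009,-0.006,0.1,0,0,0],[0.009,-0.006,0.2,0,0,0],[0.009,-0.006,0.27,0,0,0],[0.009,-0.006,0.27,0,0,0]],
])

```text
t: 15.18
eef_pos: [579.0, -225.6, 159.9]
tcp_rot: [-3.135, 0.002, 0.819]
ft_force: [-0.2, 0.2, -0.6]
opening: 0.007
```

Emit:
send_rows([
  [[0,-0.04,0,0,0,0],[0,-0.08,0,0,0,0],[-0.004,-0.113,0,0,0,0.038],[-0.0064,-0.146,0,0,0,0.076],[-0.0067,-0.179,0,0,0,0.115],[-0.005,-0.212,0,0,0,0.153],[-0.001,-0.245,0,0,0,0.191],[0.0045,-0.278,0,0,0,0.229],[0.012,-0.31,0,0,0,0.267],[0.022,-0.342,0,0,0,0.306],[0.033,-0.373,0,0,0,0.344],[0.0465,-0.404,0,0,0,0.382]],
])

```text
t: 16.18
eef_pos: [501.7, -134.0, 165.6]
tcp_rot: [3.14, -0.002, 0.217]
ft_force: [0.8, -0.3, -0.8]
opening: 0.003
```

```bash
python3 - <<'E'
from h import *
st=env.state(); print(st["t"],st["eef_pos"],st["tcp_rot"],st["ft_force"],st["joints"].round(2))
p,y=hp(PHI0-.6,26); print(p,y); base=(p,Ro.from_euler("xyz",[np.pi,0,y]))
for f in np.arange(PHI0-.66,PHIF-.02,-.06): print(round(f,2),rel(*hp(f,26),base))
c=env.read_camera("top"); cv2.imwrite("pics/t9.png",cv2.resize(c["image"][130:260,190:380],None,fx=4,fy=4)[:,:,::-1])
E
```

```text
16.1833 [ 501.69885086 -134.03808967  165.59511686] [ 3.14012272e+00 -1.96875277e-03  2.16866102e-01] [ 0.81936542 -0.29039311 -0.81458337] [-0.39  0.38  1.85 -0.    0.91 -0.61]
[ 501.0020191  -135.95315096  163.        ] 0.22447469948165422
3.31 [-0.0042, -0.0329, -0.0, 0.0, -0.0, 0.0382]
3.25 [-0.0064, -0.0661, -0.0, 0.0, -0.0, 0.0764]
3.19 [-0.0067, -0.0993, -0.0, 0.0, -0.0, 0.1146]
3.13 [-0.0049, -0.1324, -0.0, 0.0, -0.0, 0.1528]
3.07 [-0.0012, -0.1654, -0.0, 0.0, -0.0, 0.191]
3.01 [0.0045, -0.1981, -0.0, 0.0, -0.0, 0.2292]
2.95 [0.0122, -0.2304, -0.0, 0.0, -0.0, 0.2674]
2.89 [0.0218, -0.2622, -0.0, -0.0, -0.0, 0.3056]
2.83 [0.0332, -0.2934, -0.0, 0.0, -0.0, 0.3438]
2.77 [0.0465, -0.3238, -0.0, 0.0, -0.0, 0.382]
2.71 [0.0617, -0.3534, -0.0, -0.0, -0.0, 0.4202]
2.65 [0.0785, -0.382, -0.0, 0.0, -0.0, 0.4584]
2.59 [0.0971, -0.4095, -0.0, 0.0, -0.0, 0.4966]
2.53 [0.1173, -0.4359, -0.0, 0.0, -0.0, 0.5348]
2.47 [0.139, -0.461, -0.0, 0.0, -0.0, 0.573]
2.41 [0.1621, -0.4848, -0.0, -0.0, -0.0, 0.6112]
2.35 [0.1867, -0.5071, -0.0, 0.0, -0.0, 0.6494]
```

View pics/t9.png

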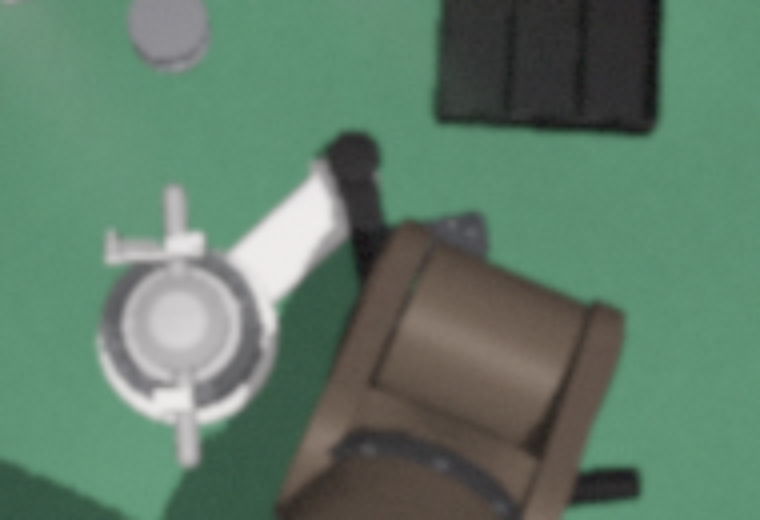

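The hood's arm is swinging ahead of the finger: it now points almost straight down from the pivot, which is at about (352,155). The pot is still home. Continuing.

Emit:
send_rows([
  [[-0.004,-0.033,0,0,0,0.038],[-0.0064,-0.066,0,0,0,0.076],[-0.0067,-0.099,0,0,0,0.115],[-0.005,-0.132,0,0,0,0.153],[-0.001,-0.165,0,0,0,0.191],[0.0045,-0.198,0,0,0,0.229],[0.012,-0.23,0,0,0,0.267],[0.022,-0.262,0,0,0,0.306],[0.033,-0.293,0,0,0,0.344],[0.0465,-0.324,0,0,0,0.382],[0.0465,-0.324,0,0,0,0.382]],
])

```text
t: 17.15
eef_pos: [493.9, -35.4, 165.1]
tcp_rot: [-3.141, -0.002, -0.379]
ft_force: [0.7, 0.5, 0.2]
opening: 0.004
```

```bash
python3 - <<'E'
from h import *
st=env.state(); print(st["t"],st["eef_pos"],st["tcp_rot"],st["ft_force"])
p,y=hp(PHI0-1.2,26); print(p,y); base=(p,Ro.from_euler("xyz",[np.pi,0,y]))
for f in np.arange(PHI0-1.26,PHIF-.1,-.06): print(round(f,2),rel(*hp(f,26),base))
E
```

```text
17.15 [493.89282703 -35.40404558 165.12047356] [-3.14112932e+00 -1.53373351e-03 -3.78850324e-01] [0.69428606 0.54264039 0.182353  ]
[492.99253203 -38.13934331 163.        ] -0.3755253005183459
2.71 [-0.0042, -0.0329, -0.0, -0.0, -0.0, 0.0382]
2.65 [-0.0064, -0.0661, -0.0, 0.0, -0.0, 0.0764]
2.59 [-0.0067, -0.0993, -0.0, 0.0, -0.0, 0.1146]
2.53 [-0.0049, -0.1324, -0.0, 0.0, -0.0, 0.1528]
2.47 [-0.0012, -0.1654, -0.0, 0.0, -0.0, 0.191]
2.41 [0.0045, -0.1981, -0.0, 0.0, -0.0, 0.2292]
2.35 [0.0122, -0.2304, -0.0, -0.0, -0.0, 0.2674]
2.29 [0.0218, -0.2622, -0.0, 0.0, -0.0, 0.3056]
```

Emit:
send_rows([
  [[-0.004,-0.033,0,0,0,0.038],[-0.0064,-0.066,0,0,0,0.076],[-0.0067,-0.099,0,0,0,0.115],[-0.005,-0.132,0,0,0,0.153],[-0.003,-0.15,0,0,0,0.172],[-0.001,-0.165,0,0,0,0.191],[0.002,-0.182,0,0,0,0.21],[0.002,-0.182,0,0,0,0.21]],
])

```text
t: 17.82
eef_pos: [514.4, 14.3, 164.7]
tcp_rot: [-3.141, -0.001, -0.705]
ft_force: [-0.4, 0.8, 0.5]
opening: 0.005
```

Emit:
send_rows([
  [[0.003,-0.016,0,0,0,0.02],[0.004,-0.024,0,0,0,0.03],[0.004,-0.024,0,0,0,0.03]],
])

```text
t: 18.07
eef_pos: [519.7, 18.8, 164.3]
tcp_rot: [-3.141, -0.0, -0.752]
ft_force: [0.1, -0.1, -0.1]
opening: 0.01
```

Emit:
send_rows([
  [[0.001,-0.008,0,0,0,0.01],[0.003,-0.016,0,0,0,0.02],[0.003,-0.016,0,0,0,0.02]],
])

```text
t: 18.32
eef_pos: [523.5, 21.9, 164.1]
tcp_rot: [-3.141, -0.0, -0.785]
ft_force: [0.2, -0.7, 0.6]
opening: 0.004
```

```bash
python3 - <<'E'
from h import *
st=env.state(); print(st["t"],st["eef_pos"],st["tcp_rot"],st["ft_force"])
d=st["eef_pos"][:2]-P; 
for b in (20,23,26): print(b, np.arctan2(d[1],d[0])-b/164-PHIF)
E
```

```text
18.3167 [523.54592431  21.87503586 164.08487345] [-3.14132157e+00 -1.69458159e-04 -7.84649090e-01] [ 0.22394201 -0.66156635  0.63828484]
20 0.052752266552169136
23 0.03445958362534007
26 0.016166900698510567
```

Emit:
send_rows([
  [[0.001,-0.009,0,0,0,0.01],[0.002,-0.017,0,0,0,0.02],[0.002,-0.017,0,0,0,0.02],[0.002,-0.017,0,0,0,0.02]],
])

```text
t: 18.65
eef_pos: [525.7, 24.1, 164.0]
tcp_rot: [3.138, 0.001, -0.815]
ft_force: [-10.1, -9.0, 6.1]
opening: 0.005
```

Emit:
send_rows([
  [[0.001,-0.009,0,0,0,0.01],[0.002,-0.017,0,0,0,0.02],[0.002,-0.017,0,0,0,0.02],[0.002,-0.017,0,0,0,0.02]],
])

```text
t: 18.98
eef_pos: [525.5, 24.7, 163.9]
tcp_rot: [3.128, 0.004, -0.845]
ft_force: [-32.3, -30.4, 20.2]
opening: 0.005
```

The force is now firm at 44 N with the stub centred over the pot, so the hood is at its stop. Backing off and checking.

Emit:
send_rows([
  [[0,0.06,0,0,0,0],[0,0.13,0,0,0,0],[0,0.2,-0.1,0,0,0],[0,0.3,-0.22,0,0,0],[0,0.42,-0.32,0,0,0],[0,0.55,-0.32,0,0,0],[0,0.65,-0.32,0,0,0],[-0.1,0.7,-0.32,0,0,0],[-0.2,0.7,-0.32,0,0,0],[-0.2,0.7,-0.32,0,0,0]],
])

```text
t: 19.82
eef_pos: [331.0, -64.3, 260.1]
tcp_rot: [-3.141, 0.001, -0.849]
ft_force: [0.7, -0.3, -0.1]
opening: 0.004
```

```bash
python3 - <<'E'
from h import *
st=env.state(); print(st["t"],st["eef_pos"],st["ft_force"])
c=env.read_camera("top"); s=env.read_camera("side")
print("tipb",tipb(c)[:3],tipb(s)[:3])
for n,k in (("top",c),("side",s)):
    r=env.look_for(n,"hood_stub"); print(n,r[:1],[atz(k,q["xy"],172).round(1).tolist() for q in r[:1]])
a=cv2.resize(c["image"][150:250,195:295],(400,400),interpolation=cv2.INTER_CUBIC)
b=cv2.resize(s["image"][130:230,190:290],(400,400),interpolation=cv2.INTER_CUBIC)
cv2.imwrite("pics/m10.png",np.hstack([a,b])[:,:,::-1])
E
```

```text
19.8167 [330.99665126 -64.33308291 260.14469116] [ 0.71755071 -0.33352083 -0.13674425]
tipb [(21.1, np.float64(0.08)), (20.8, np.float64(0.06)), (20.7, np.float64(0.1))] [(13.6, np.float64(0.08)), (13.1, np.float64(0.1)), (12.5, np.float64(0.12))]
top [{'xy': [241.2, 203.1], 'confidence': 0.69}] [[555.5, 21.8, 172.0]]
side [{'xy': [235.7, 182.4], 'confidence': 0.82}] [[508.3, -39.5, 172.0]]
```

View pics/m10.png

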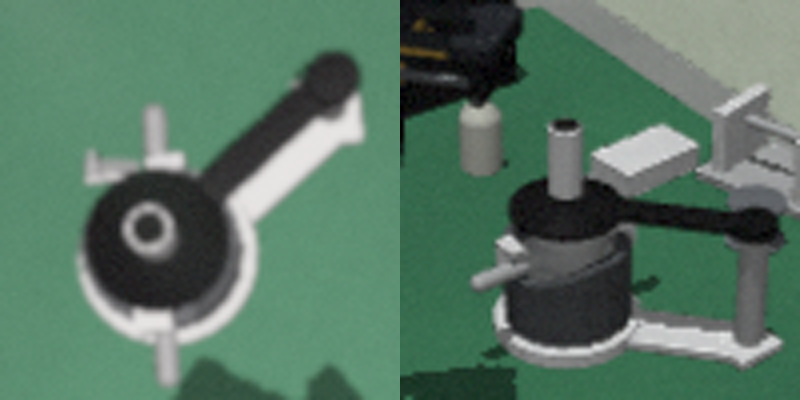

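The hood covers the pot, with the stub top at about (149,229) in the top half. The rod is still along x with the pawl behind it, and the robot is clear. One check of the stub position, then hand in.

```bash
python3 - <<'E'
from h import *
c=env.read_camera("top"); q=atz(c,(195+149/4,150+229/4),204); d=q[:2]-P
print(q,"hood angle",np.arctan2(d[1],d[0])-PHIF)
if abs(np.arctan2(d[1],d[0])-PHIF)<.05: print(env.job_done())
E
```

```text
[540.80914005  42.61345208 204.        ] hood angle 0.009101433203384524
the job is handed in; nothing more can be done
None
```

The pot is turned home and the hood is swung shut to its stop; I handed the job in at about 20 s of the 58 s allowed.

- **Turning the pot:** I pushed the rod round clockwise by end a with closed fingers. The first pass slipped over the sinking rod at about 0.8 rad (home is about 0.1), because the fingertips were higher than I assumed. I backed off, came in 14 mm lower and pushed it home.
- **Pot check:** The rod took 27 N against a hard end stop. It lies at about 0.08 rad in the images, against my estimate of 0.11 rad for the socket's x axis. The pawl looks dropped behind the rod. I judged that and the pot's depth from the images and the stop, and measured neither directly.
- **Hood check:** I pushed the stub pipe until it stopped firmly at about 44 N. The final top picture puts the stub about 2 mm from the pot's axis, within 0.01 rad of closed.
- **Disagreeing readings:** The trained network's last `hood_stub` positions were off (top camera about 25 mm, side camera further). It marks the middle of the visible part rather than the pipe's top, so I used the pipe's top as seen in the image instead.
- **Bystanders:** I saw no sign that any had moved and the arm kept clear of them, but I did not measure them again at the end. The robot was touching nothing at hand-in.

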